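# Fish the domino rack out of the tiered caddy

### The arm

A 7-joint arm with a two-finger parallel gripper is mounted at the origin on the work surface. World frame = base frame: x ahead of the robot, y to its left, z up, the work surface at z = 0. Lengths are in m, angles in rad, forces in N, time in s.
With the tool pointing down it reaches from about 0.425 to 0.825 m from the base axis. Payload 3.6 kg.
Tool frame: the origin (TCP) lies where the fingers leave the gripper's body, on its centre line; the fingertips stand 73 mm ahead of it and the grasp point (between the pads) lies 54 mm ahead of it; z points along the fingers, y is the line along which they close (so a half turn about z gives the same grasp; the last joint's range is limited). The gripper opens to 85 mm and grips with 20 to 120 N. Pads are 22 mm wide; open, the fingers measure 114 mm over their backs; the gripper's body (76 mm by 85 mm) begins 54 mm behind the grasp point. The pads swing forward as they close: fully open they stand 13 mm farther back than shut.
Start: joints at [-1.19, 0.615, -0.013, 1.423, 0.008, 1.103, -0.04], TCP at [0.258, 0.597, 0.304] pointing down, gripper open.
Joint ranges: [-3.12, 3.12], [-0.3, 2.06], [-1.34, 1.32], [0.26, 2.42], [-1.36, 4.5], [0.01, 1.98], [-2.84, 2.84]. Speed limits (rad/s): [2.79, 2.79, 3.14, 3.14, 3.14, 3.14, 3.14].

### API

Orientations are given as a unit quaternion [x, y, z, w].
In Python, from station import arm, snapshot, camera_info, ticket gives the robot as it stands. Calls block until the motion is done:
- arm.movep(position, orientation): joint-space move of the TCP to a pose.
- arm.line_to(position, velocity=0.15, ori=None): straight line of the TCP; ori=None keeps the orientation; velocity is the mean speed in m/s.
- arm.move_j(angles): joint-space move.
- arm.move_gripper(opening, effort=None): opening from 0.0 (shut) to 1.0 (fully open); effort is the grip in N (None keeps the last); returns when the fingers have stopped.
- arm.pause(seconds).
- arm.ik(position, orientation): joint angles nearest the present ones, or None.
- snapshot(name): name is "side" or "top" or "wrist"; returns the picture (400x640x3 uint8, blue, green, red); there is no depth.
- camera_info(name): a dict with "fx", "fy", "cx", "cy" (pixels), "R" (3x3) and "t" (3): a world point X has camera coordinates R X + t; the wrist camera has in their place "T_tool_cam" (4x4, takes a point from camera to tool coordinates, whose origin is the TCP and whose axes are the flange's). Camera axes: x right, y down, z forward; pixel columns grow to the right and rows downward; lengths in m; the calibration is good to about 2 mm. A picture is of the moment at which its call begins: read the wrist's pose just before it. camera_info takes no time and is no camera call.
A pose or a line that the arm cannot do raises arm.MotionError and nothing moves.
- ticket.finish_job(): hands the job in; it is judged then, once.
Readings, each from a call of its own:
- arm.read_time(): time.
- arm.read_joint_positions(): joint angles.
- arm.read_dq(): joint speeds.
- arm.read_effort(): joint torques, N m.
- arm.read_tool_pos(): TCP position.
- arm.read_eef_rot(): TCP orientation.
- arm.read_ft_force(): force on the tool from outside, world axes, zero at the start.
- arm.read_wrist_torque(): the same for the moment, N m.
- arm.read_opening(): opening from 0.0 (shut) to 1.0 (fully open).
- arm.read_finger_force(): force on a finger pad.
Only numpy, scipy, OpenCV 4.12 (cv2) and the standard library are available. Lean on these libraries where they do the work, as an engineer would, in place of code of your own. Each camera call takes 0.05 s, during which the arm holds its last target. There are 200 camera calls.

### The job

The long wooden domino rack lies in the lower tier of the clear acrylic caddy with one end tucked under the short upper tier, and it is longer than the open gap. Grip it through the gap, tilt it, draw it out slantwise through the gap without shifting the caddy or the dominoes, and leave everything else on the table alone. Finish while still holding the rack in the gripper, still and roughly level with its groove upward, over the caddy and well clear above all of it (a good 10 cm above its top is fine): do not put it down or let go.

Things in the scene. Friction and masses are not known exactly. Their poses are not given: they have to be found in the camera images.
- caddy: Clear acrylic domino caddy, loose, about 0.9 kg, 260 (x) x 160 (y) mm. Origin: centre of its underside; z up; +x points to the left (world +y) within 0.6 rad. Lower tier: box, floor and walls 5 mm thick, inside 250 x 150 mm, inner floor 5 mm and wall tops 75 mm above the origin. Its only opening is the gap on top: x -25 to +125, y -75 to +75 mm. The upper tier covers the rest.
- gap (a point): Centre of the caddy's 150 x 150 mm gap, in the plane of the lower wall tops (x +50, y 0, z 75 mm in the caddy's frame).
- tier_edge (a point): Lower front edge, middle, of the short upper tier (caddy frame x -25, y 0, z 75 mm). This tier covers caddy x -130 to -25 mm: floor at 75 to 80 mm height, side and rear walls up to 105 mm, 5 mm thick front lip up to 90 mm.
- rack: Domino rack: rigid beech bar 200 (x) x 24 (y) x 18 (z) mm, about 0.09 kg, a 10 mm wide groove along its top. Origin: centre of its underside. Lies on the lower tier's floor along the caddy, within 10 mm of its middle line and 0.06 rad; its -x end is 58 to 72 mm under the upper tier, its +x end in the gap. Gripped across y 60 to 85 mm from the tier's edge, the gripper has room to tilt.
- rack_free_end (a point): Middle of the rack's +x end face (100 mm from the rack's centre, 9 mm above its underside).
- rack_covered_end (a point): Middle of the rack's -x end face, the one under the upper tier.
- domino_a: Black domino 48 x 24 x 9 mm lying on the upper tier's floor; origin at the centre of its underside. Leave it there.
- domino_b: A second such domino on the upper tier's floor. Leave it there.
- domino_c: A third such domino on the lower tier's floor, under the upper tier in the corner at the caddy's +y side. Leave it there.
- bottle: Empty green glass bottle with clip-on lid, 72 mm diameter, 213 mm tall, to the right; origin at the centre of its underside. Bystander.
- cup: Stainless steel espresso cup, 62 mm diameter, 58 mm tall, on a 94 mm wide, 5 mm thick grey coaster, to the left; origin at the centre of its underside. Bystander.
- sugar_bowl: White sugar bowl, 96 mm diameter, 60 mm tall, to the right; origin at the centre of its underside. Bystander.
Things that resemble listed ones, but are neither listed nor needed, are in the scene too. What is shaped like the rack but blue or turquoise is not meant.

How it is judged:
By the outcome, as a careful person would: the job done as asked, in the order asked, and still so for the second after the job is handed in, while the arm keeps its last pose, push and grip.
It also fails if it takes over 38 s, if anything falls off the work surface, if the arm or the gripper's body presses on something with over 40 N, if the wrist force passes 120 N, or if a joint passes its speed limit or range.

## Working session

There is one attempt and no reset: what is moved stays moved. The work goes in short steps, each a Python script; the robot and the scene stay as the last script left them, time stands still between calls to the robot, and variables do not carry over. Pictures are saved under pics/ and viewed, at most 10 in all, crops included, and the job is handed in when it is done.

```bash
ls; mkdir -p pics
python3 - <<'E'
from station import arm, snapshot, camera_info
import cv2,numpy as np
for n in("top","side"):
    cv2.imwrite(f"pics/{n}0.png",snapshot(n)); c=camera_info(n)
    print(n,{k:np.round(np.array(v),4).tolist() for k,v in c.items()})
print(camera_info("wrist"),arm.read_time(),arm.read_eef_rot())
E
```

```text
pics
top {'fx': 360.9925, 'fy': 360.9925, 'cx': 321.308, 'cy': 200.8484, 'R': [[-0.0109, -0.9998, 0.0182], [-0.994, 0.0089, -0.1089], [0.1087, -0.0193, -0.9939]], 't': [-0.015, 0.4707, 0.9254]}
side {'fx': 390.7091, 'fy': 390.7091, 'cx': 321.0538, 'cy': 198.5133, 'R': [[0.9964, -0.0841, 0.0043], [-0.0603, -0.7483, -0.6607], [0.0588, 0.6581, -0.7507]], 't': [-0.4538, 0.0715, 1.246]}
{'fx': 288.53869274542626, 'fy': 288.53869274542626, 'cx': 317.29359368005976, 'cy': 203.18097762633738, 'T_tool_cam': array([[ 1.73973839e-04, -9.60197959e-01, -2.79320333e-01,
         7.15029944e-02],
       [ 9.99999830e-01,  3.22429713e-04, -4.85544828e-04,
         5.93028596e-04],
       [ 5.56280328e-04, -2.79320201e-01,  9.60197852e-01,
        -6.98750842e-02],
       [ 0.00000000e+00,  0.00000000e+00,  0.00000000e+00,
         1.00000000e+00]])} 0.1 [ 2.02449095e-01  9.79292086e-01 -1.14866026e-03 -2.34052366e-04]
```

View pics/top0.png

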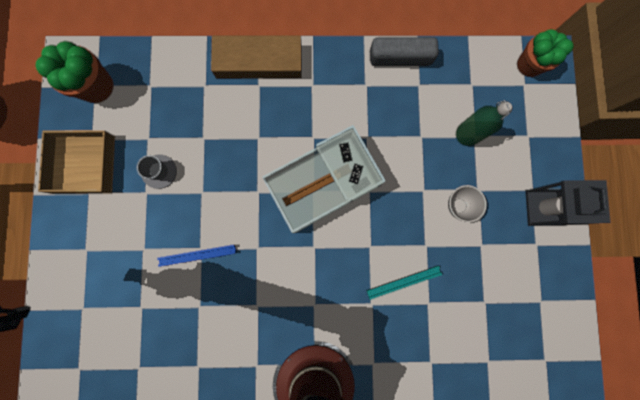

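View pics/side0.png

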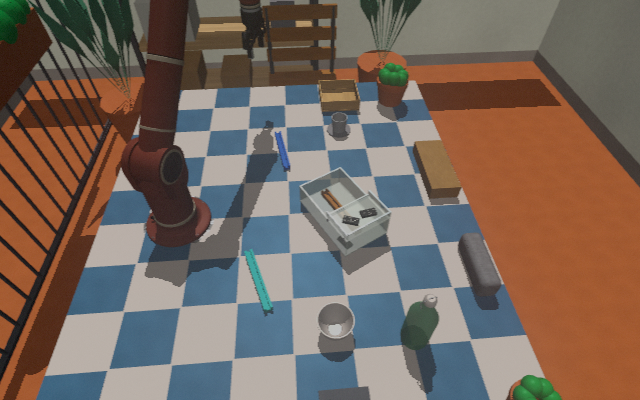

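The rack is the brown bar inside the clear caddy, at top px (284,201) to (333,178). The blue bar at (200,255) and the turquoise bar at (405,282) are decoys. I'll move the wrist camera over the gap to confirm with an enlarged view.

```bash
cat > h.py <<'E'
from station import arm, snapshot, camera_info
import cv2,numpy as np
from scipy.spatial.transform import Rotation as Ro
def ray(n,px,z,pose=None):
    c=camera_info(n); d=np.array([(px[0]-c['cx'])/c['fx'],(px[1]-c['cy'])/c['fy'],1.])
    if n=='wrist':
        R=Ro.from_quat(pose[1]).as_matrix(); T=c['T_tool_cam']
        d=R@T[:3,:3]@d; o=R@T[:3,3]+pose[0]
    else:
        R=np.array(c['R']); d=R.T@d; o=-R.T@np.array(c['t'])
    return o+d*(z-o[2])/d[2]
def ori(yaw,tilt=0.):
    "tool z down, tool x along yaw; tilt>0 raises the +x end"
    x=np.array([np.cos(yaw),np.sin(yaw),0]); zz=np.array([0,0,1.])
    X=x*np.cos(tilt)+zz*np.sin(tilt); Z=x*np.sin(tilt)-zz*np.cos(tilt)
    return Ro.from_matrix(np.c_[X,np.cross(Z,X),Z]).as_quat()
def brown(im):
    h=cv2.cvtColor(im,cv2.COLOR_BGR2HSV)
    return cv2.inRange(h,(5,90,40),(22,255,255))
E
python3 - <<'E'
from h import *
a=ray('top',(284,201),.023);b=ray('top',(333,178),.023);print(a,b)
yaw=np.arctan2(*(a-b)[1::-1]);print(yaw,np.linalg.norm(a-b))
p=a-(a-b)/np.linalg.norm(a-b)*.09; p[2]=.34
print(arm.ik(p,ori(yaw)))
arm.movep(p,ori(yaw)); pose=(arm.read_tool_pos(),arm.read_eef_rot())
im=snapshot('wrist');cv2.imwrite('pics/w0.png',im);np.savez('w0.npz',p=pose[0],q=pose[1]);print(pose,arm.read_time())
E
```

```text
[0.47134076 0.07875158 0.023     ] [ 0.53179411 -0.0514852   0.023     ]
2.005379847670238 0.14358351458214916
[-0.28105757  0.37173058  0.34367726  1.77834955 -0.14447575  1.01615348
  0.55184051]
(array([ 0.50943804, -0.00142877,  0.33978976]), array([ 5.36900549e-01,  8.43645475e-01,  1.96942769e-04, -2.74251992e-04])) 2.4667
```

View pics/w0.png

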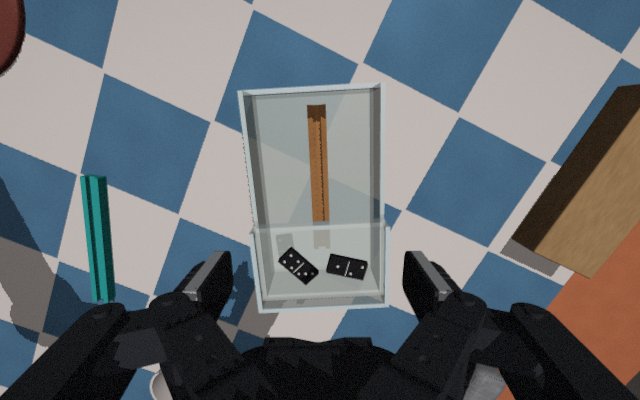

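The wrist view shows the brown, grooved rack with its free end at about (317,105). It passes under the tier edge at about row 221, with its pale continuation to about (321,248). The turquoise bar at (97,240) is a decoy. Next is an enlarged crop to confirm and to read off the caddy corners.

Run:
```python
from h import *
im=cv2.imread('pics/w0.png');c=im[75:320,230:400]
cv2.imwrite('pics/w0c.png',cv2.resize(c,None,fx=2.4,fy=2.4,interpolation=cv2.INTER_CUBIC))
m=brown(im);m[:, :290]=0;m[:,345:]=0;m[:95]=0;m[230:]=0
cs=max(cv2.findContours(m,0,2)[0],key=cv2.contourArea);print(cv2.boundingRect(cs),cv2.boxPoints(cv2.minAreaRect(cs)))
for r in range(104,226,8):
    x=np.where(m[r])[0]; print(r,x.min() if len(x) else 0,x.max() if len(x) else 0,end='; ')
```

```text
(307, 105, 22, 116) [[306.76245 105.01131]
 [324.3416  104.17421]
 [329.85065 219.86427]
 [312.27148 220.70137]]
104 0 0; 112 308 324; 120 308 325; 128 308 325; 136 309 325; 144 309 326; 152 310 326; 160 310 326; 168 310 326; 176 311 327; 184 311 327; 192 312 327; 200 312 327; 208 312 328; 216 313 328; 224 0 0;
```

View pics/w0c.png

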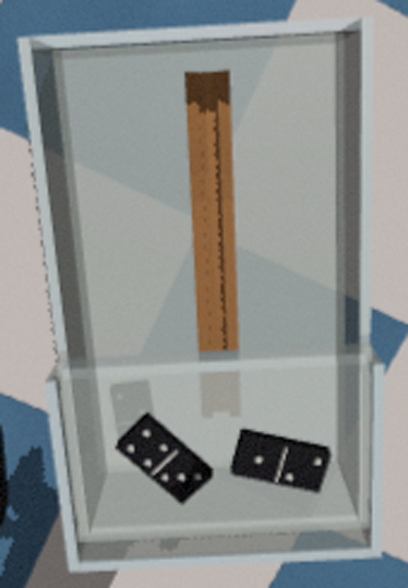

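Run:
```python
from h import *
d=np.load('w0.npz');P=(d['p'],d['q'])
w=lambda u,v,z:ray('wrist',(230+u/2.4,75+v/2.4),z,P)
TL,TR=w(20,40,.075),w(371,22,.075);BL,BR=w(72,570,.105),w(383,552,.105)
print(TL,TR,BL,BR);n=np.linalg.norm
print('width',n(TL-TR),n(BL-BR),'len',n((TL+TR-BL-BR)[:2]/2))
f=(TL+TR)/2;b=(BL+BR)/2;ax=(f-b)[:2];cy=np.arctan2(ax[1],ax[0])
xw=(TL-TR)[:2];print('caddy yaw',cy,np.arctan2(xw[1],xw[0])+np.pi/2, np.arctan2((BL-BR)[1],(BL-BR)[0])+np.pi/2)
c0=(f+b)[:2]/2; print('centre',c0)
fe=ray('wrist',(315.8,104.8),.023,P);m=ray('wrist',(320.7,216),.023,P);ce=w(221,416,.023)
u=(fe-m)[:2];ry=np.arctan2(u[1],u[0]);print('rack',fe,m,ce,'yaw',ry,'len',n(fe-ce))
for q in (fe,m,ce):
    e=(q[:2]-c0);print('in caddy',e@[np.cos(cy),np.sin(cy)],e@[-np.sin(cy),np.cos(cy)])
w1=ray('wrist',(308,144),.023,P)-ray('wrist',(326.5,144),.023,P);print('rackwidth',n(w1))
print('top check',ray('top',(284,201),.023))
```

```text
[0.38910207 0.05331988 0.075     ] [0.52932876 0.1272537  0.075     ] [ 0.51200553 -0.17414912  0.105     ] [ 0.65180098 -0.09683728  0.105     ]
width 0.15852361236804174 0.15974945474281474 len 0.2569609132686567
caddy yaw 2.0685547783454075 -1.085591027972002 -1.0656256223159715
centre [ 0.52055933 -0.02260321]
rack [0.46976713 0.07875187 0.023     ] [ 0.53895797 -0.05334914  0.023     ] [ 0.5620682  -0.09760224  0.023     ] yaw 2.053280345261596 len 0.19904838896486382
in caddy 0.11330725117804097 -0.0037638863449913004
in caddy -0.03579962994175883 -0.0014861861287762167
in caddy -0.0857169849738791 -0.0006631487468575578
rackwidth 0.0243677784087034
top check [0.47134076 0.07875158 0.023     ]
```

```bash
cat > plan.py <<'E'
from h import *
fe=np.array([.46977,.07875]);ry=2.055;u=np.array([np.cos(ry),np.sin(ry)])
L,H=.133,.076            # TCP from the rack's lower covered corner: along, normal
def tcp(cx,cz,th):       # cx: corner along the rack, caddy-x-like (free end at .113)
    s=cx+L*np.cos(th)-H*np.sin(th); z=cz+L*np.sin(th)+H*np.cos(th)
    return np.r_[fe+(s-.113)*u,z],ori(ry,th)
X0=-.087; T=.49
tilt=[(X0,.009,.0)]+[(X0,.010,t) for t in (.12,.25,.37,T)]
draw=[(X0+.04,.010+.04*np.tan(T),T),(X0+.088,.010+.088*np.tan(T),T),(.001,.17,T)]
end=(-.10,.225,0.)
E
python3 - <<'E'
from plan import *
for w in [(X0,.005,0)]+tilt+draw+[end]:
    q=arm.ik(*tcp(*w));print(w,tcp(*w)[0].round(3),None if q is None else q.round(2))
g,o=tcp(X0,.005,0)
arm.move_gripper(.6,50)
arm.movep(g+[0,0,.09],o); arm.line_to(g+[0,0,.03],.1); arm.line_to(g,.04)
print(arm.read_ft_force(),arm.read_tool_pos()-g)
cv2.imwrite('pics/w1.png',snapshot('wrist'))
print(arm.read_time())
E
```

```text
(-0.087, 0.005, 0) [0.501 0.019 0.081] [-0.19  0.74  0.16  2.05 -0.31  0.37  0.7 ]
(-0.087, 0.009, 0.0) [0.501 0.019 0.085] [-0.19  0.74  0.17  2.05 -0.3   0.38  0.7 ]
(-0.087, 0.01, 0.12) [0.506 0.011 0.101] [-0.1   0.72  0.13  1.99 -0.4   0.52  0.84]
(-0.087, 0.01, 0.25) [ 0.512 -0.001  0.117] [-0.03  0.72  0.13  1.93 -0.47  0.69  0.96]
(-0.087, 0.01, 0.37) [ 0.518 -0.013  0.129] [ 0.03  0.74  0.13  1.86 -0.53  0.85  1.04]
(-0.087, 0.01, 0.49) [ 0.525 -0.026  0.14 ] [ 0.09  0.77  0.13  1.79 -0.56  1.    1.09]
(-0.04699999999999999, np.float64(0.03133552586548812), 0.49) [0.506 0.009 0.161] [ 0.04  0.71  0.12  1.85 -0.57  0.98  1.04]
(0.0010000000000000009, np.float64(0.05693815690407387), 0.49) [0.484 0.052 0.187] [-0.02  0.64  0.1   1.91 -0.59  0.97  0.98]
(0.001, 0.17, 0.49) [0.484 0.052 0.3  ] [-0.07  0.48  0.17  1.8  -0.52  1.21  0.85]
(-0.1, 0.225, 0.0) [0.507 0.008 0.301] [-0.28  0.41  0.32  1.84 -0.16  0.91  0.59]
[-0.84131948  0.55008459  0.49911942] [ 1.09374640e-04 -1.39262349e-05  4.65515788e-05]
5.3167
```

View pics/w1.png

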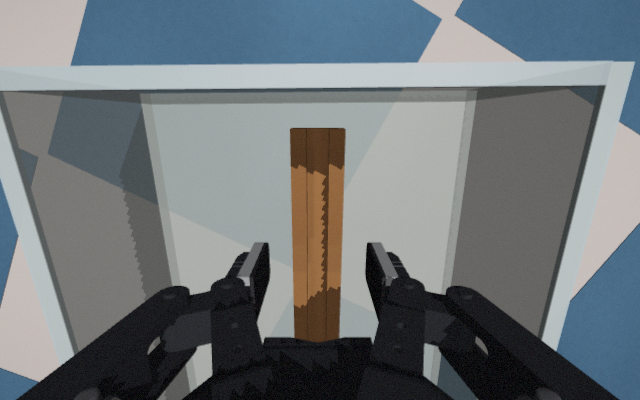

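The rack lies centred between the fingers, with its free end at (318,128) and the pads at about (258,265) and (378,265). I'll grip and begin the tilt.

```bash
python3 - <<'E'
from plan import *
arm.move_gripper(0.,50); print(arm.read_opening(),arm.read_finger_force(),arm.read_ft_force())
for w in tilt[:3]:
    p,o=tcp(*w); arm.line_to(p,.05,o); print(arm.read_ft_force().round(2),arm.read_opening())
cv2.imwrite('pics/s1.png',cv2.resize(snapshot('side')[150:270,270:420],None,fx=4,fy=4,interpolation=2))
cv2.imwrite('pics/w2.png',snapshot('wrist'))
print(arm.read_time())
E
python3 -c "
import cv2,numpy as np
a=cv2.imread('pics/s1.png');b=cv2.resize(cv2.imread('pics/w2.png'),(768,480));cv2.imwrite('pics/m1.png',cv2.resize(np.hstack([a,b]),(800,282),interpolation=3))"
```

```text
0.2679831327496714 49.84709143638611 [1.61342733 0.35717067 4.20080515]
[-0.33 -0.84 -0.8 ] 0.2651881299283243
[ 0.08  0.38 -1.62] 0.2632193402018568
[-0.4   0.56 -0.95] 0.26594879508759306
7.1083
```

View pics/m1.png

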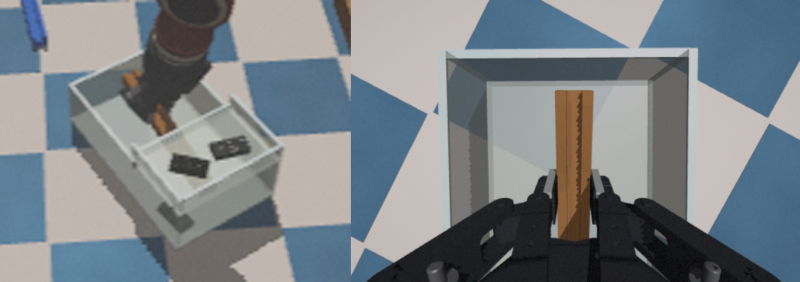

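The rack is held and tilting with the gripper: its free end is still at wrist row ~128, so it hasn't slipped. The caddy and dominoes look unmoved. I'll continue, stopping if the force gets high.

Run:
```python
from plan import *
for w in tilt[3:]+draw[:2]:
    p,o=tcp(*w); arm.line_to(p,.06,o); f=arm.read_ft_force(); print(f.round(2),arm.read_opening())
    if np.linalg.norm(f)>7: print('stop',w);break
a=cv2.resize(snapshot('side')[120:270,250:440],None,fx=3,fy=3,interpolation=2);b=cv2.resize(snapshot('wrist'),(720,450))
cv2.imwrite('pics/m2.png',cv2.resize(np.hstack([a,b]),(800,279),interpolation=3))
print(arm.read_time())
```

```text
[ 0.18  0.63 -0.4 ] 0.26680416685034186
[-0.89 -0.45 -0.27] 0.2637513345072452
[ 0.5   0.52 -1.25] 0.2667306398254357
[-0.05 -1.19 -1.24] 0.264682029779916
10.0917
```

View pics/m2.png

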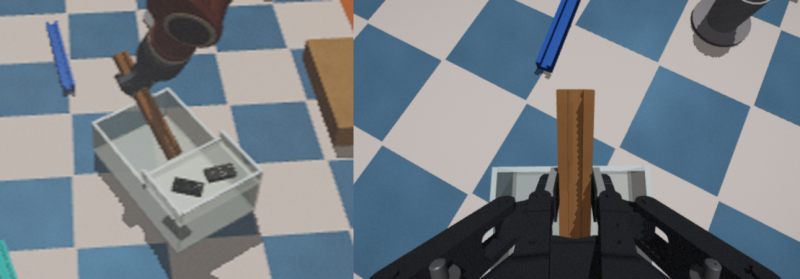

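The rack is still firmly held. Its lower end has left the tier and nothing has shifted. Next I lift it and level it.

Run:
```python
from plan import *
p,o=tcp(*draw[2]); arm.line_to(p,.1,o); print(arm.read_ft_force().round(2))
p,o=tcp(-.06,.225,.25); arm.line_to(p,.1,o)
p,o=tcp(*end); arm.line_to(p,.08,o); arm.pause(.7)
print(arm.read_ft_force().round(2),arm.read_opening(),arm.read_finger_force(),np.abs(arm.read_dq()).max(),arm.read_tool_pos())
a=cv2.resize(snapshot('side')[60:270,230:440],None,fx=2.2,fy=2.2,interpolation=2);b=cv2.resize(snapshot('wrist'),(739,462))
cv2.imwrite('pics/m3.png',cv2.resize(np.hstack([a,b]),(800,308),interpolation=3))
print(arm.read_time())
```

```text
[-0.78  0.53 -0.71]
[ 0.8  -0.57 -0.78] 0.2674679117157418 49.36276361346245 0.001951902607965151 [0.50699034 0.00794814 0.30102085]
13.3667
```

View pics/m3.png

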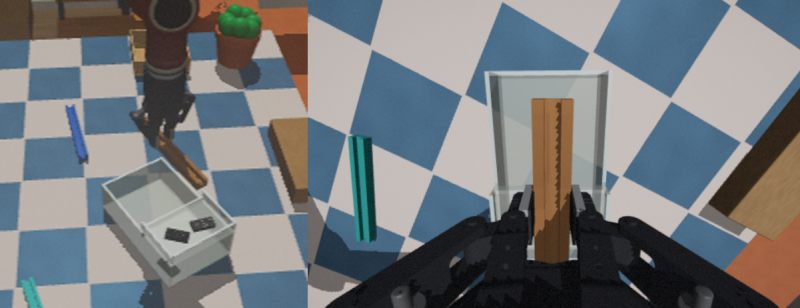

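The rack is held level with its groove up, above the caddy. The caddy and dominoes are where they were, and the arm is still. Handing in.

```bash
python3 -c "
from station import ticket
print(ticket.finish_job())"
```

```text
the job is handed in; nothing more can be done
None
```

The rack was drawn out through the gap and handed in still gripped, level with its groove up, about 12 cm above the caddy; the pictures show no shift of the caddy or dominoes, and the job took about 13.4 s of the 38 s allowed.

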